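# Set the drip stand under the nozzle and level it under load

### The job

Slide the pour-over stand along its track until the marked spot on its wooden deck sits directly under the tip of the fixed drip nozzle. There, push the sprung front of the deck fully down with the levelling-foot knob, as a full jug would load it, and turn the knob until the bubble of the built-in spirit level is centred between its two lines. Finish while still holding the knob and pressing the deck fully down, with the bubble centred, and leave the things standing around undisturbed.

Things in the scene. Friction and masses are not known exactly. Their poses are not given: they have to be found in the camera images.
- track: Fixed low grey base plate with two aluminium rails, 250 x 340 mm, 20 mm high (end stops 22 mm); origin at the centre of its underside on the worktop. Its x axis points away from the robot (front to back), its y axis runs along the rails, the direction in which the stand slides.
- carriage (a joint): Position of the stand along the track's y axis (m), -0.09 to 0.09, 0 = middle of the track. It slides with about 2 N of friction and stays where it is left. The track is not quite true: sliding by 0.1 m to +y tips the deck by 0.01 rad, front end up.
- spot (a point): The marked spot: centre of a 26 mm steel disc with a black dot, let into the top of the wooden deck, 155 mm behind and 25 mm to the -y side of the knob axis. The deck is 236 mm long (track x), 130 mm wide, 14 mm thick, its top about 62 mm above the worktop when level, and hinged at its back end.
- nozzle_tip (a point): Lower tip of the fixed steel drip nozzle, a gooseneck tube on a round stand behind the track, about 50 mm above the deck. Its stand is at a different place along the track each time, at the right distance for the spot: only the position along the track's y has to be set.
- bar (a point): Centre of the raised bar of the black levelling-foot knob at the front end of the deck, on the knob's vertical axis. Bar: 50 mm long (this point's x), 14 mm thick (y), 28 mm high, on a round flange 68 mm across whose top is 14 mm below this point. Pinch it from above across its thickness; the stand can be slid by it, and the deck pressed down through bar or flange.
- foot (a joint): Angle of the levelling-foot knob (rad), growing clockwise seen from above, -1.6 to 1.2; stiff (0.08 N m), stays where left. 1 rad clockwise raises the front of the deck by 0.018 rad (3.6 mm at the knob, so a hand that presses must come up with it). From the start, level is 0.5 to 1.5 rad clockwise.
- press (a joint): How far the sprung deck is pressed down at its front (rad): 0 = up, as the spring holds it; 0.05 = fully down on its stop (10 mm lower at the knob, the hinge being 200 mm behind it). It starts to move at about 2 N at the knob and needs about 7 N to stay fully down; when let go it springs up.
- vial (a point): Centre of the built-in spirit level, half-way between its two white lines, on top of an aluminium block 94 x 26 mm, 16 mm high, on the deck 140 mm behind and 34 mm to the +y side of the knob axis. Its x axis runs along the level, from front to back. The lines are 18 mm apart, inside edge to inside edge.
- bubble (a point): Centre of the white bubble, 14 mm long, which runs along the vial's x axis up to 21 mm either way and goes to the deck's higher end, 0.4 mm per milliradian, settling in about 0.7 s. Off centre to the back (+x) with the deck pressed down: the front is low, turn clockwise; 1 rad moves it 7.2 mm forward. Only the reading with the deck pressed down counts.
- mug: Bystander: striped mug with handle, 86 x 120 x 101 mm, origin at the centre of its underside, loose.
- pod_a: Bystander: white coffee pod standing in front of the track, 51 mm wide, 45 mm high, origin at the centre of its underside, loose.
- pod_b: Bystander: another coffee pod, 51 mm wide, 45 mm high, in front of the track, origin at the centre of its underside, loose.
- jar: Bystander: lidded jar, 65 mm wide, 100 mm high, right of the track, origin at the centre of its underside, loose.
- spoon: Bystander: teaspoon, 130 x 27 x 11 mm, right of the track, origin at the centre of its underside, loose.
There are look-alikes about, which are no part of the job. There is more than one size of the part that bears nozzle_tip; the job needs the larger.

How it is judged (in metres and radians):
On the way:
1. the marked spot is brought under the nozzle tip (horizontal distance between spot and nozzle_tip below 0.005 m), for 0.2 s.
At the end, for the whole second after the job is handed in: The marked spot is within 5 mm (horizontally) of the nozzle tip, the deck is pressed to at least 0.042 of its 0.05 rad, the bubble is within 2 mm of the level's centre (between the lines), and the fingers are in contact with the knob with more than 2 N, through the last second while the arm holds (horizontal distance between spot and nozzle_tip below 0.005 m and value of joint press above 0.042 rad and x of bubble in the frame of vial between -0.002 and 0.002 m and contact force between the fingers and foot above 2 N); the arm keeps its last pose, push and grip.
It fails at once if a bystander was moved by more than 3 cm (distance of any of mug, pod_a, pod_b, jar, spoon from where it was at the start of the episode above 0.03 m).
It also fails if it takes over 45 s, if anything falls off the work surface, if the arm or the gripper's body presses on something with over 40 N, if the wrist force passes 120 N, or if a joint passes its speed limit or range.

### The arm

A 6-joint arm with a two-finger parallel gripper is mounted at the origin on a cart in front of the work surface, level with it; the furniture and walls round the work are solid. World frame = base frame: x ahead of the robot, y to its left, z up, the work surface at z = 0. Lengths are in mm, angles in rad, forces in N, time in s.
With the tool pointing down it reaches from about 250 to 800 mm from the base axis. Payload 8.5 kg.
Tool frame: the origin (TCP) lies midway between the tips of the shut fingers; the grasp point (between the pads) lies 19 mm behind it; z points along the fingers, y is the line along which they close (so a half turn about z gives the same grasp; the last joint's range is limited). The gripper opens to 85 mm and grips with 20 to 120 N. Pads are 22 mm wide; open, the fingers measure 114 mm over their backs; the gripper's body (76 mm by 85 mm) begins 54 mm behind the grasp point. The pads swing forward as they close: fully open they stand 13 mm farther back than shut.
Start: joints at [1.234, 0.238, -0.013, 1.319, 0, 1.571], TCP at [173.479, 495.461, 210.576] pointing down, gripper open.
Joint ranges: [-2.66, 2.66], [-1.03, 1.9], [-1.14, 1.46], [-1.82, 2.27], [-1.45, 1.34], [-3.14, 3.14]. Speed limits (rad/s): [2.22, 2.22, 2.79, 3.14, 3.14, 3.14].

### API

Orientations are given as a 3x3 rotation matrix whose columns are the frame's x, y, z axes.
In Python, from bench import sensors, cams, ctrl gives the robot as it stands.
- The arm moves only by the tool jog_arm, never from a script. Its argument "moves" is a list of rows, each an object with "angular": the turn, a rotation vector about the tool's x, y, z normalised to -1 to 1, where 1 is 180 degrees, a list of three; "travel": the shift along the tool's x, y, z normalised to -1 to 1, where 1 is 0.1 m, a list of three; "grip": the closure, from 0 (fully open) to 1 (shut). In form: [{"angular": [wx, wy, wz], "travel": [tx, ty, tz], "grip": grip}, ...]. A call has 1 to 20 rows; each row is the pose to reach, as a shift and turn from the pose commanded when the call began, along the tool's axes at that moment, turning the shorter way round; what a row does not reach only later rows make up. A row lasts 1/10 s, in which the tool goes at most 50 mm and 8.59 degrees, less where a joint would pass 70% of its speed; a pose out of reach is approached as far as the arm can. A call with a number of a shift or a turn outside -1 to 1 is refused whole. A call with a gripper value outside its range is refused whole. The fingers move at their own pace and stop on an object; the grip force is fixed at half the most. Time passes only in rows, so rows that repeat a pose let the fingers close. It gives the time, the measured TCP pose, the force, the opening and the grip force at its end, in the units of the state.
- sensors.state(): the state, without advancing time (a new reading comes with each control period).
- cams.grab_frame(name): name is "side" or "top"; returns the picture (384x512x3 uint8, blue, green, red); there is no depth.
- cams.calibration(name): a dict with "fx", "fy", "cx", "cy" (pixels), "R" (3x3) and "t" (3): a world point X has camera coordinates R X + t. Camera axes: x right, y down, z forward; pixel columns grow to the right and rows downward; lengths in mm; the calibration is good to about 2 mm. A picture is of the moment at which its call begins. calibration takes no time and is no camera call.
- ctrl.close_job(): hands the job in; it is judged then, once.
Trained networks look in the newest picture that a camera, given by its name, has taken for a name from the list of things; names that differ only in an ending like _2 or _b are one class to them, and where a whole thing is asked for, a point or a joint stands for the part that bears it (a point fixed in the world has none). Each returns a list of dicts, best first, with "score" (0 to 1); they miss things now and then, are a little off and sometimes report something else, mostly with a low value. They report only what shows in the picture. A call takes as long as a camera call. They do not tell look-alikes from the thing itself.
- cams.boxes_of(camera, label): "rect" ([left, top, width, height] in pixels, round what is visible of it).
- cams.cut_out(camera, label): "region" (384x512 bool, what is visible of it) and "rect" ([left, top, width, height] in pixels, round what is visible of it).
The state is a dict: "time": time; "joints": joint angles; "dq": joint speeds; "joint_torque": joint torques, N m; "tcp_pos": TCP position; "tool_rot": TCP orientation; "contact_force": force on the tool from outside, world axes, zero at the start; "moment": the same for the moment, N m; "finger_gap": finger opening in mm; "gripper_force": force on a finger pad.
Only numpy, scipy, OpenCV 4.12 (cv2) and the standard library are available. Lean on these libraries where they do the work, as an engineer would, in place of code of your own. Each camera call takes 0.05 s, during which the arm holds its last target. There are 200 camera calls.

## Working session

There is one attempt and no reset: what is moved stays moved. The work goes in short steps, Python scripts to look and compute and a tool call to move; the robot and the scene stay as the last step left them, time stands still between calls to the robot, and variables do not carry over. Pictures are saved under pics/ and viewed, at most 10 in all, crops included, and the job is handed in when it is done.

Besides the shell and the picture viewer there is one more tool, called after ">>>" by a JSON object that holds its "fn" and its "kwargs". jog_arm: Moves the arm, as the interface text tells. Scaled input: -1 to 1 covers 0.1 m each way for a shift and 180 degrees each way for a turn. Its arguments: {"type":"object","properties":{"moves":{"type":"array","items":{"type":"object","properties":{"angular":{"type":"array","items":{"type":"number","minimum":-1,"maximum":1}},"travel":{"type":"array","items":{"type":"number","minimum":-1,"maximum":1}},"grip":{"type":"number"}}}}},"required":["moves"]}

```bash
ls; mkdir -p pics
python3 - <<'E'
from bench import sensors,cams
import cv2,numpy as np
for c in("top","side"):
    im=cams.grab_frame(c);cv2.imwrite(f"pics/{c}0.png",cv2.resize(im,(800,600),interpolation=cv2.INTER_CUBIC))
    k=cams.calibration(c);R=np.array(k["R"]);print(c,k["fx"],k["fy"],k["cx"],k["cy"],R.round(3).tolist(),(-R.T@np.array(k["t"])).round(0))
    for l in("track","spot","nozzle_tip","bar","vial","bubble","pod_a","mug","jar","spoon"):
        try: print(l,[(round(d["score"],2),np.round(d["rect"]).astype(int).tolist()) for d in cams.boxes_of(c,l)[:3]])
        except Exception as e: print(l,e)
s=sensors.state();print(s["time"],np.round(s["tool_rot"],3).tolist())
E
```

```text
pics
top 365.04372463467257 365.04372463467257 255.6824302740735 187.7848315880021 [[-0.027, -0.999, -0.024], [-0.997, 0.028, -0.067], [0.068, 0.022, -0.997]] [469.   6. 956.]
track []
spot [(0.92, [245, 120, 56, 105])]
nozzle_tip [(0.73, [141, 237, 36, 61]), (0.56, [228, 102, 12, 40])]
bar [(0.56, [263, 199, 16, 17])]
vial [(0.83, [241, 120, 63, 104]), (0.65, [101, 186, 60, 33])]
bubble []
pod_a [(0.82, [202, 223, 19, 15]), (0.55, [262, 230, 18, 16])]
mug [(0.58, [101, 186, 57, 35])]
jar [(0.72, [336, 154, 40, 29]), (0.62, [180, 121, 133, 102]), (0.4, [241, 121, 58, 102])]
spoon [(0.71, [344, 194, 22, 48])]
side 390.76679811522126 390.76679811522126 252.30204234126975 195.3455009352555 [[0.983, -0.184, 0.006], [-0.09, -0.512, -0.854], [0.16, 0.839, -0.52]] [ 349. -916.  675.]
track [(0.85, [221, 180, 99, 73]), (0.56, [283, 146, 56, 72])]
spot [(0.98, [224, 193, 91, 35])]
nozzle_tip [(0.89, [285, 147, 57, 69]), (0.61, [167, 143, 39, 46])]
bar [(0.65, [233, 197, 13, 18])]
vial [(0.64, [225, 198, 94, 32])]
bubble []
pod_a [(0.55, [206, 190, 12, 19]), (0.51, [207, 217, 14, 17])]
mug [(0.59, [222, 143, 19, 32])]
jar [(0.88, [275, 238, 29, 46])]
spoon [(0.73, [214, 281, 50, 7]), (0.72, [223, 191, 92, 39])]
1.1 [[-0.944, 0.33, -0.0], [0.33, 0.944, -0.0], [0.0, -0.0, -1.0]]
```

View pics/top0.png

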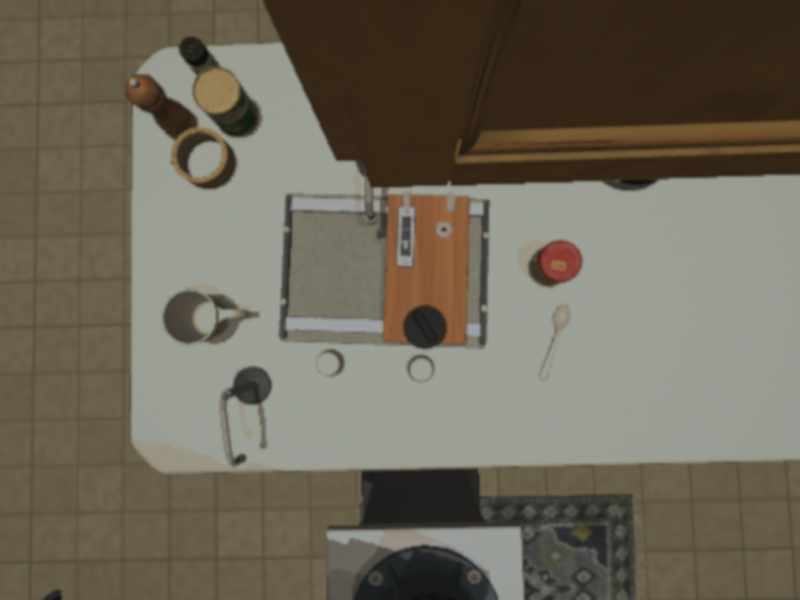

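View pics/side0.png

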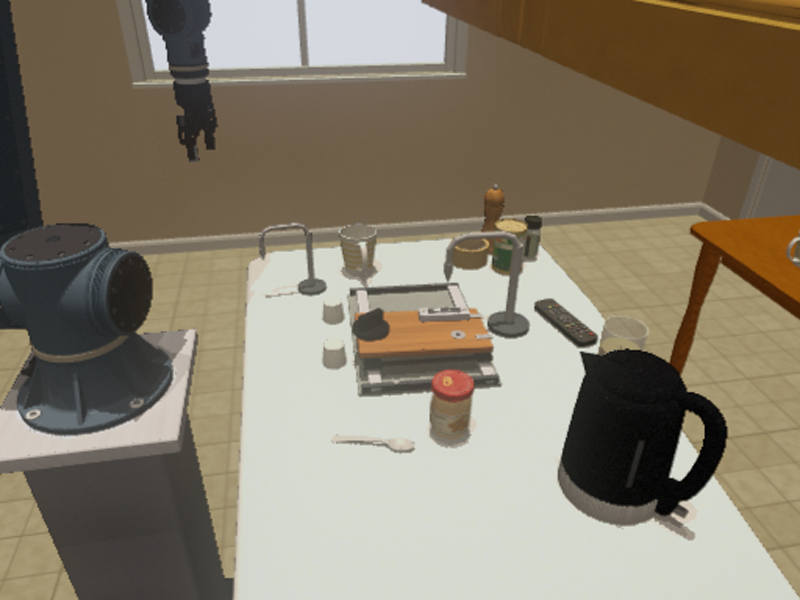

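The top view shows the deck at about (385–468, 195–345). The knob is at (425,327), the spot at (444,229) and the level at (405,237). The real, larger nozzle stands behind the track with its tip near (370,217); the one at lower left is the small look-alike. I'll zoom in on both views to refine these.

Run:
```python
import cv2
from bench import cams
for c,(x0,y0,w,h) in {"top":(172,115,150,112),"side":(205,140,135,112)}.items():
    im=cams.grab_frame(c); cv2.imwrite(f"pics/{c}_raw.png",im)
    cv2.imwrite(f"pics/{c}1.png",cv2.resize(im[y0:y0+h,x0:x0+w],None,fx=5,fy=5,interpolation=cv2.INTER_CUBIC))
```

```text
(no output)
```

View pics/top1.png

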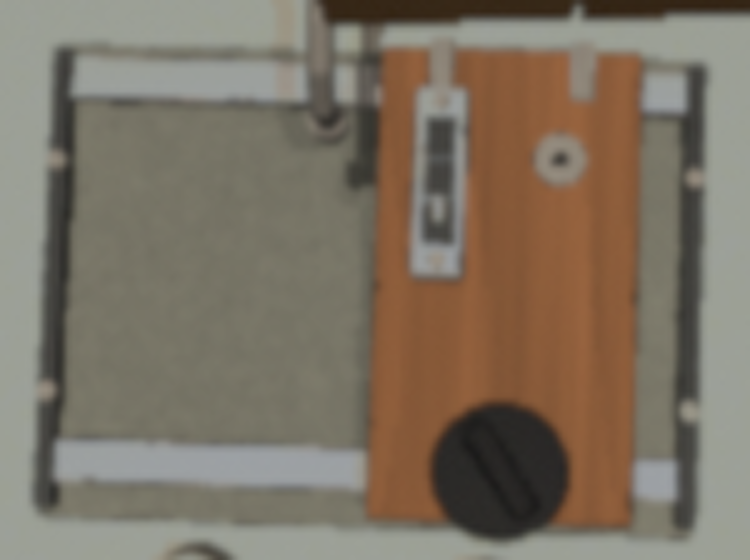

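View pics/side1.png

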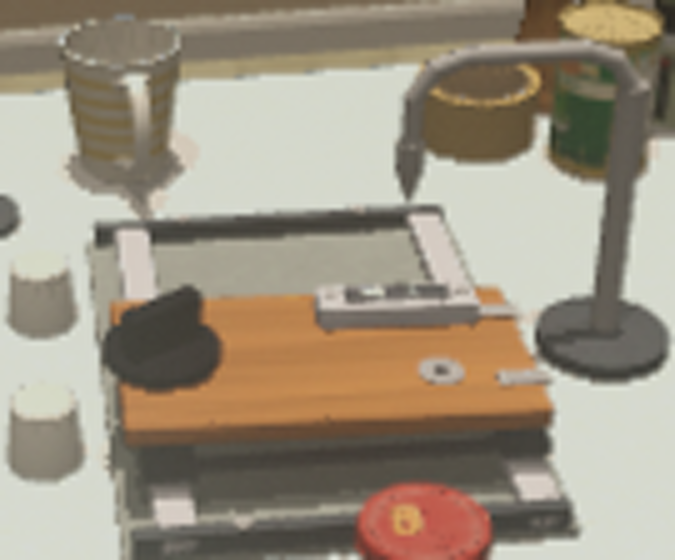

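The top crop shows knob (499,470), bar ends (478,430) and (525,512), spot (560,158), nozzle end about (325,124), and the bubble towards the front at (437,210). In the side crop the nozzle tip is at (408,200), the spot at (441,370) and the bar top around (160,320).

```bash
cat > h.py <<'E'
import numpy as np,cv2
from bench import cams
K={c:cams.calibration(c) for c in("top","side")}
def ray(c,u,v):
    k=K[c];R=np.array(k["R"]);t=np.array(k["t"]);d=R.T@[(u-k["cx"])/k["fx"],(v-k["cy"])/k["fy"],1];return -R.T@t,d
def at(c,u,v,z):
    o,d=ray(c,u,v);return o+d*(z-o[2])/d[2]
def tri(a,b):
    o1,d1=ray("top",*a);o2,d2=ray("side",*b)
    s=np.linalg.lstsq(np.c_[d1,-d2],o2-o1,rcond=None)[0];p,q=o1+s[0]*d1,o2+s[1]*d2
    return ((p+q)/2).round(1),np.linalg.norm(p-q).round(1)
def proj(c,X):
    k=K[c];p=np.array(k["R"])@X+k["t"];return k["fx"]*p[0]/p[2]+k["cx"],k["fy"]*p[1]/p[2]+k["cy"]
T=lambda x,y:(172-.4+x/5,115-.4+y/5)
S=lambda x,y:(205-.4+x/5,140-.4+y/5)
E
python3 - <<'E'
from h import *
print("tip",tri(T(325,124),S(408,200)),"spot",tri(T(560,158),S(441,370)))
tip=at("side",*S(408,200),112);print("tip z112 side",tip,"proj top",proj("top",tip))
for z in(110,115,120):print(z,at("top",*T(325,124),z).round(1))
print("spot",at("top",*T(560,158),64).round(1),at("side",*S(441,370),64).round(1))
print("knob",at("top",*T(499,470),80).round(1))
a,b=at("top",*T(478,430),100),at("top",*T(525,512),100);print("bar",a.round(1),b.round(1),tri(T(501,471),S(160,323)))
cs={n:at("top",*T(*p),20).round(1) for n,p in dict(bl=(64,48),br=(698,67),fl=(45,510),fr=(684,527)).items()};print(cs)
e=[at("top",*T(*p),66) for p in((640,55),(632,524),(383,48),(368,518))];print("deck edges",[x.round(1) for x in e])
r=[at("top",*T(*p),20).round(1) for p in((75,98),(305,101),(56,480),(366,489))];print(r)
E
```

```text
tip (array([640.5,  67.2, 109.8]), np.float64(3.1)) spot (array([630.8, -45.3,  63.3]), np.float64(0.3))
tip z112 side [637.7199386   63.22782606 112.        ] proj top (np.float64(238.17403874848617), np.float64(140.992286976266))
110 [642.  67. 110.]
115 [641.   66.6 115. ]
120 [640.   66.3 120. ]
spot [630.8 -45.2  64. ] [630.3 -46.3  64. ]
knob [478.1 -10.4  80. ]
bar [496.8  -0.7 100. ] [458.  -21.6 100. ] (array([477.4, -11.1,  90.1]), np.float64(0.2))
{'bl': array([704.8, 209. ,  20. ]), 'br': array([ 684.2, -120.6,   20. ]), 'fl': array([464.4, 222.1,  20. ]), 'fr': array([ 447.2, -104.8,   20. ])}
deck edges [array([680.5, -86.1,  66. ]), array([450.4, -74.3,  66. ]), array([688.1,  40.5,  66. ]), array([456.6,  53.7,  66. ])]
[array([678.2, 203.6,  20. ]), array([672.8,  83.6,  20. ]), array([479.6, 216.2,  20. ]), array([470.8,  56.8,  20. ])]
```

```bash
cat >> h.py <<'E'
from bench import sensors
def go(p,yang=None):
    s=sensors.state();R=np.array(s["tool_rot"]);d=np.array(p)-s["tcp_pos"]
    a=np.degrees(np.arctan2(R[1,1],R[0,1]))
    print("travel",(R.T@d/100).round(3),"angz",None if yang is None else round((a-yang)/180,4),"y at",a.round(2),"tcp",np.round(s["tcp_pos"],1))
E
python3 - <<'E'
from h import *
print("bartop",tri(T(501,471),S(157,308)),"ends",tri(T(482,430),S(190,290)),tri(T(522,512),S(125,325)))
print("flange",tri(T(499,471),S(163,350)))
print("small nozzle top",tri((250/1.5625,390/1.5625),(298/1.5625,225/1.5625)), "base",at("top",252/1.5625,385/1.5625,5))
go([478,-10,140],118.3)
E
```

```text
bartop (array([476.6, -10.8,  99.8]), np.float64(1.6)) ends (array([496.1,  -2.5, 104.4]), np.float64(1.0)) (array([457.3, -20.2,  96.7]), np.float64(1.3))
flange (array([478.2, -10.6,  71.7]), np.float64(1.1))
small nozzle top (array([382.7, 234. , 170.4]), np.float64(26.1)) base [388.42616851 276.94899982   5.        ]
travel [-4.545 -3.764  0.706] angz -0.2644 y at 70.7 tcp [173.5 495.5 210.6]
```

>>> {"fn": "jog_arm", "kwargs": {"moves": [{"travel":[-0.9,-0.75,-0.3],"angular":[0,0,0],"grip":0},{"travel":[-0.9,-0.75,-0.3],"angular":[0,0,0],"grip":0},{"travel":[-0.9,-0.75,-0.3],"angular":[0,0,0],"grip":0}]}}

```text
time: 1.5
tcp_pos: [234.6, 392.5, 241.6]
tool_rot: [[-0.944, 0.331, 0.001], [0.331, 0.944, -0.0], [-0.001, 0.0, -1.0]]
contact_force: [0.1, -1.1, -0.9]
finger_gap: 85.5
gripper_force: 0.0
```

>>> {"fn": "jog_arm", "kwargs": {"moves": [{"travel":[-0.95,-0.75,0],"angular":[0,0,0],"grip":0},{"travel":[-0.95,-0.75,0],"angular":[0,0,0],"grip":0},{"travel":[-0.95,-0.75,0],"angular":[0,0,0],"grip":0}]}}

```text
time: 1.8
tcp_pos: [299.5, 290.0, 240.9]
tool_rot: [[-0.943, 0.332, 0.001], [0.332, 0.943, -0.0], [-0.001, -0.0, -1.0]]
contact_force: [-0.5, 0.8, 0.6]
finger_gap: 85.6
gripper_force: 0.0
```

>>> {"fn": "jog_arm", "kwargs": {"moves": [{"travel":[-0.95,-0.75,0],"angular":[0,0,0],"grip":0},{"travel":[-0.95,-0.75,0],"angular":[0,0,0],"grip":0},{"travel":[-0.95,-0.75,0],"angular":[0,0,0],"grip":0}]}}

```text
time: 2.1
tcp_pos: [364.6, 187.8, 240.8]
tool_rot: [[-0.943, 0.333, 0.001], [0.333, 0.943, -0.001], [-0.001, -0.0, -1.0]]
contact_force: [0.3, 0.9, -0.6]
finger_gap: 85.7
gripper_force: 0.0
```

>>> {"fn": "jog_arm", "kwargs": {"moves": [{"travel":[-0.95,-0.75,0],"angular":[0,0,0],"grip":0},{"travel":[-0.95,-0.75,0],"angular":[0,0,0],"grip":0},{"travel":[-0.95,-0.75,0],"angular":[0,0,0],"grip":0},{"travel":[-0.95,-0.75,0],"angular":[0,0,0],"grip":0}]}}

```text
time: 2.5
tcp_pos: [429.6, 86.2, 240.4]
tool_rot: [[-0.943, 0.334, 0.0], [0.334, 0.943, -0.001], [-0.0, -0.0, -1.0]]
contact_force: [0.2, 1.2, 0.2]
finger_gap: 85.4
gripper_force: 0.0
```

Run:
```python
from h import *
a=at("top",*T(482,430),100);b=at("top",*T(522,512),100);print(np.degrees(np.arctan2(*(a-b)[1::-1])))
go([477.5,-11,130],117);s=sensors.state();print(s["time"],np.round(s["joints"],2),s["contact_force"])
```

```text
24.359222274544845
travel [-0.776 -0.755  1.105] angz -0.2584 y at 70.48 tcp [429.6  86.2 240.4]
2.5 [ 0.2   0.08 -0.13  1.36 -0.    0.54] [0.19916489 1.21609017 0.23420033]
```

>>> {"fn": "jog_arm", "kwargs": {"moves": [{"travel":[-0.776,-0.755,0.9],"angular":[0,0,-0.253],"grip":0},{"travel":[-0.776,-0.755,0.9],"angular":[0,0,-0.253],"grip":0},{"travel":[-0.776,-0.755,0.9],"angular":[0,0,-0.253],"grip":0},{"travel":[-0.776,-0.755,0.9],"angular":[0,0,-0.253],"grip":0},{"travel":[-0.776,-0.755,0.9],"angular":[0,0,-0.253],"grip":0},{"travel":[-0.776,-0.755,0.9],"angular":[0,0,-0.253],"grip":0},{"travel":[-0.776,-0.755,0.9],"angular":[0,0,-0.253],"grip":0},{"travel":[-0.776,-0.755,0.9],"angular":[0,0,-0.253],"grip":0}]}}

```text
time: 3.3
tcp_pos: [476.4, -8.0, 150.7]
tool_rot: [[-0.898, -0.441, 0.0], [-0.441, 0.898, 0.0], [-0.0, 0.0, -1.0]]
contact_force: [0.0, 0.8, 0.1]
finger_gap: 85.3
gripper_force: 0.0
```

Run:
```python
from h import *
im=cams.grab_frame("side");a=im[150:232,205:340]
im2=cams.grab_frame("top");b=im2[115:227,190:325]
cv2.imwrite("pics/pre.png",np.hstack([cv2.resize(x,(400,int(400*x.shape[0]/135)),interpolation=cv2.INTER_CUBIC)[:243] for x in(a,b)]))
go([477.5,-11,78],116)
```

```text
Traceback (most recent call last):
ValueError: all the input array dimensions except for the concatenation axis must match exactly, but along dimension 0, the array at index 0 has size 242 and the array at index 1 has size 243
```

Run:
```python
from h import *
go([477.5,-11,78],116)
```

```text
travel [ 0.004 -0.03   0.728] angz 0.001 y at 116.19 tcp [476.5  -8.1 150.8]
```

>>> {"fn": "jog_arm", "kwargs": {"moves": [{"travel":[0,-0.03,0.4],"angular":[0,0,0],"grip":0},{"travel":[0,-0.03,0.6],"angular":[0,0,0],"grip":0},{"travel":[0,-0.03,0.71],"angular":[0,0,0],"grip":0},{"travel":[0,-0.03,0.71],"angular":[0,0,0],"grip":1},{"travel":[0,-0.03,0.71],"angular":[0,0,0],"grip":1},{"travel":[0,-0.03,0.71],"angular":[0,0,0],"grip":1},{"travel":[0,-0.03,0.71],"angular":[0,0,0],"grip":1},{"travel":[0,-0.03,0.71],"angular":[0,0,0],"grip":1},{"travel":[0,-0.03,0.71],"angular":[0,0,0],"grip":1}]}}

```text
time: 4.3
tcp_pos: [478.2, -11.2, 80.1]
tool_rot: [[-0.897, -0.442, 0.001], [-0.442, 0.897, 0.0], [-0.001, -0.0, -1.0]]
contact_force: [-0.7, 0.5, 2.6]
finger_gap: 11.0
gripper_force: 57.9
```

Run:
```python
from h import *
s=sensors.state();print(s["time"],np.round(s["joints"],2),np.round(s["moment"],2),np.round(s["contact_force"],1))
im=cams.grab_frame("side")[150:232,205:340];b=cams.grab_frame("top")[120:202,190:325]
cv2.imwrite("pics/grasp.png",cv2.resize(np.hstack([im,b]),None,fx=2.95,fy=2.95,interpolation=cv2.INTER_CUBIC))
```

```text
4.3 [-0.02  0.24 -0.36  0.97  0.   -0.48] [ 0.05 -0.03  0.01] [-0.7  0.5  2.6]
```

View pics/grasp.png

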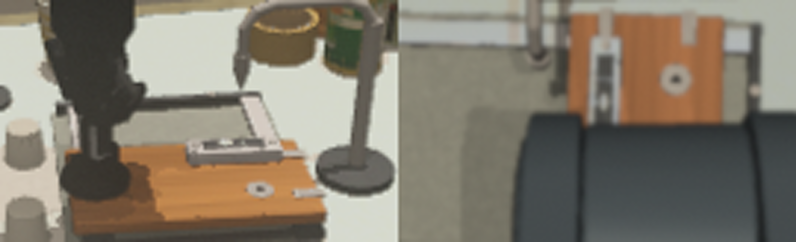

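The grasp is good: the fingers straddle the bar, and the level and spot still show in the top view. Next I'll refine the nozzle tip column in the raw top picture.

Run:
```python
from h import *
im=cv2.imread("pics/top_raw.png");g=im.mean(2).astype(int)
print(g[132:150,228:250])
go([478.2+.055*100,-11.2+99.85,80.1])
```

```text
[[147 146 149 153 147 117  91  87  86  82  97 137 151 150 141 111  91  91
   94 107  99  92]
 [147 147 148 153 148 121  95  87  86  82  95 136 149 150 141 111  92  92
   99 118 106  93]
 [140 140 141 144 141 117  93  86  86  81  92 129 143 145 137 109  90  92
   99 118 107  93]
 [110 110 108 110 109  95  85  85  85  82  81 101 116 120 116  95  82  83
   89 107 102  92]
 [ 92  88  81  78  79  79  79  84  86  81  71  72  84  93  91  77  67  65
   68  82  89  90]
 [ 94  91  87  87  92  94  84  81  82  76  61  59  74  85  87  72  59  55
   55  64  82  88]
 [ 98  96  96  96 101 105  92  74  66  61  52  59  80  90  91  74  59  54
   53  60  79  87]
 [101  98  98  98 101 109 107  82  59  50  54  74  95  93  92  75  60  54
   53  60  79  89]
 [103  98  98  98 100 106 113  98  78  69  76  94  97  88  89  75  60  54
   53  61  82  91]
 [106 100  97  99  97 101 105 101  96  93  94  94  86  85  90  75  60  54
   52  61  82  92]
 [107 101  98  97  97  98  96  91  87  85  83  78  80  91  93  76  60  54
   51  61  82  91]
 [108 105 100  97  97  97  95  90  85  81  79  81  93  99  95  75  59  53
   51  61  83  92]
 [110 108 104 101 100 101  99  98  99  98  98 100 104 102  95  75  60  54
   54  65  85  92]
 [112 110 109 108 108 107 107 107 109 109 110 109 106 102  95  76  61  56
   57  71  87  94]
 [112 112 112 112 111 110 111 112 112 112 112 111 105  99  91  73  63  57
   58  73  88  94]
 [113 113 113 112 111 110 111 113 112 112 112 110 103  88  77  67  62  58
   59  75  89  94]
 [112 112 112 111 109 110 111 113 112 111 111 109 100  79  64  59  59  56
   59  76  90  95]
 [111 110 110 109 108 109 111 113 112 111 109 108  98  76  61  58  56  55
   59  75  91  95]]
travel [-0.491  0.871 -0.001] angz None y at 116.25 tcp [478.2 -11.2  80. ]
```

Run:
```python
from h import *
for z in(105,111,117):print(z,at("top",237.1,140,z).round(1))
print(tri((237.1,140),(286.7,179.6)))
```

```text
105 [641.6  66.2 105. ]
111 [640.3  65.8 111. ]
117 [639.1  65.3 117. ]
(array([640.3,  65.8, 110.4]), np.float64(0.4))
```

>>> {"fn": "jog_arm", "kwargs": {"moves": [{"travel":[-0.05,0.09,0],"angular":[0,0,0],"grip":1},{"travel":[-0.11,0.2,0],"angular":[0,0,0],"grip":1},{"travel":[-0.18,0.32,0],"angular":[0,0,0],"grip":1},{"travel":[-0.25,0.445,0],"angular":[0,0,0],"grip":1},{"travel":[-0.32,0.57,0],"angular":[0,0,0],"grip":1},{"travel":[-0.39,0.695,0],"angular":[0,0,0],"grip":1},{"travel":[-0.46,0.82,0],"angular":[0,0,0],"grip":1},{"travel":[-0.52,0.92,0],"angular":[0,0,0],"grip":1},{"travel":[-0.54,0.96,0],"angular":[0,0,0],"grip":1},{"travel":[-0.545,0.97,0],"angular":[0,0,0],"grip":1},{"travel":[-0.545,0.97,0],"angular":[0,0,0],"grip":1}]}}

```text
time: 5.5
tcp_pos: [484.6, 100.6, 79.8]
tool_rot: [[-0.897, -0.443, 0.001], [-0.443, 0.897, 0.0], [-0.001, -0.001, -1.0]]
contact_force: [5.3, -2.0, 1.6]
finger_gap: 10.8
gripper_force: 58.3
```

Run:
```python
from h import *
im=cams.grab_frame("side");b=cams.grab_frame("top")
cv2.imwrite("pics/s2.png",im);cv2.imwrite("pics/t2.png",b)
cv2.imwrite("pics/slid.png",cv2.resize(np.hstack([im[150:230,215:315],b[120:200,200:300]]),None,fx=4,fy=4,interpolation=cv2.INTER_CUBIC))
go([478.2+.055*111.5,-11.2+111.3,80.1])
```

```text
travel [ 0.004 -0.002 -0.003] angz None y at 116.27 tcp [484.6 100.5  79.8]
```

View pics/slid.png

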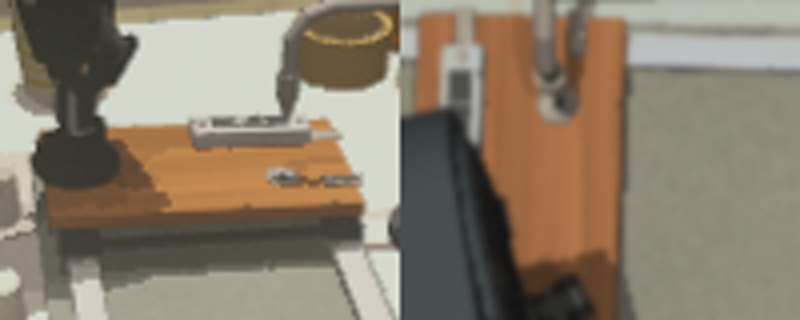

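The top view shows the spot disc centred near (239,145), just below the nozzle tip. The side view shows the level clear of the arm. Now I'll measure the spot position and then press.

Run:
```python
from h import *
print("exp spot px",proj("top",np.array([630.8+6.1,-45.3+111.3,63.3])),proj("side",np.array([630.8+6.1,-45.3+111.3,63.3])))
print("side seen",(215+285/4-.4,150+176/4-.4))
v=np.array([478.2+6.1,100.1,0])+[140*.9985+34*.055,-140*.055+34*.9985,80]
print("vial px",proj("side",v),proj("top",v))
```

```text
exp spot px (np.float64(238.48012477282845), np.float64(145.1999932312)) (np.float64(284.8795285373723), np.float64(193.20264952902417))
side seen (285.85, 193.6)
vial px (np.float64(276.8955061987292), np.float64(179.2087099806799)) (np.float64(213.29557490653198), np.float64(149.15487372863404))
```

>>> {"fn": "jog_arm", "kwargs": {"moves": [{"travel":[0,0,0.04],"angular":[0,0,0],"grip":1},{"travel":[0,0,0.08],"angular":[0,0,0],"grip":1},{"travel":[0,0,0.1],"angular":[0,0,0],"grip":1},{"travel":[0,0,0.1],"angular":[0,0,0],"grip":1}]}}

```text
time: 6.0
tcp_pos: [483.5, 100.6, 71.4]
tool_rot: [[-0.897, -0.443, 0.001], [-0.443, 0.897, 0.001], [-0.001, 0.001, -1.0]]
contact_force: [-7.8, -1.3, 28.6]
finger_gap: 11.3
gripper_force: 61.8
```

>>> {"fn": "jog_arm", "kwargs": {"moves": [{"travel":[0,0,-0.007],"angular":[0,0,0],"grip":1},{"travel":[0,0,-0.007],"angular":[0,0,0],"grip":1},{"travel":[0,0,-0.007],"angular":[0,0,0],"grip":1},{"travel":[0,0,-0.007],"angular":[0,0,0],"grip":1},{"travel":[0,0,-0.007],"angular":[0,0,0],"grip":1},{"travel":[0,0,-0.007],"angular":[0,0,0],"grip":1}]}}

```text
time: 6.6
tcp_pos: [483.4, 100.5, 71.7]
tool_rot: [[-0.897, -0.443, 0.0], [-0.443, 0.897, 0.001], [-0.001, 0.001, -1.0]]
contact_force: [-4.8, 0.1, 23.0]
finger_gap: 11.0
gripper_force: 61.0
```

```bash
cat >> h.py <<'E'
def look(n):
    F=[cams.grab_frame("side") for _ in range(2)];im=np.mean(F,0).astype(np.uint8)
    cv2.imwrite(f"pics/v{n}.png",im);return im
E
python3 - <<'E'
from h import *
im=look(0)
cv2.imwrite("pics/vz0.png",cv2.resize(im[165:200,250:310],None,fx=12,fy=12,interpolation=cv2.INTER_CUBIC))
g=im.mean(2).astype(int);print("     ",*range(258,300));[print(r,*g[r,258:300]) for r in range(174,192)]
E
```

```text
258 259 260 261 262 263 264 265 266 267 268 269 270 271 272 273 274 275 276 277 278 279 280 281 282 283 284 285 286 287 288 289 290 291 292 293 294 295 296 297 298 299
174 210 210 210 210 210 210 210 210 210 210 210 210 210 210 210 210 210 211 210 210 210 209 209 210 209 201 117 84 84 85 86 141 210 211 210 210 210 210 210 210 210 210
175 210 210 210 210 210 210 210 209 210 211 210 210 210 210 209 210 210 210 210 210 210 210 210 211 210 203 155 84 84 84 110 177 210 210 210 210 210 210 210 210 210 210
176 210 210 210 210 210 210 210 210 210 210 210 210 209 209 210 210 210 211 211 210 210 210 210 210 210 210 199 88 85 84 137 210 210 210 210 210 210 210 210 210 210 210
177 210 210 210 210 210 210 210 210 210 210 210 210 209 209 210 210 210 210 210 211 210 210 210 210 210 210 200 117 83 96 156 210 209 210 210 210 210 210 210 210 210 210
178 210 210 210 210 210 210 210 210 211 210 210 210 210 209 206 207 209 207 206 207 206 205 207 205 204 203 194 138 84 120 186 206 206 208 210 210 206 207 208 210 210 210
179 210 210 210 210 207 208 208 208 208 205 204 204 202 197 172 179 197 174 165 180 1
[... 1420 characters left out ...]
132 132 132 141
188 133 133 134 133 128 97 96 98 102 108 129 134 135 135 135 134 133 133 133 133 130 129 129 130 129 129 129 129 129 128 129 130 130 130 129 129 130 130 131 131 132 130
189 135 136 135 136 135 136 135 135 134 133 132 131 130 129 128 127 127 126 127 126 128 127 128 129 129 129 130 131 131 132 130 130 130 130 129 120 120 121 122 122 121 122
190 133 133 133 132 131 129 129 128 127 128 128 128 128 129 128 129 128 129 130 130 130 131 131 131 132 132 132 132 131 128 120 120 120 120 120 120 123 123 124 124 124 127
191 129 128 129 128 128 128 128 128 128 127 128 128 128 128 129 130 130 131 130 131 131 131 132 132 132 137 136 134 123 121 120 121 122 122 124 127 136 136 136 137 138 138
```

View pics/vz0.png

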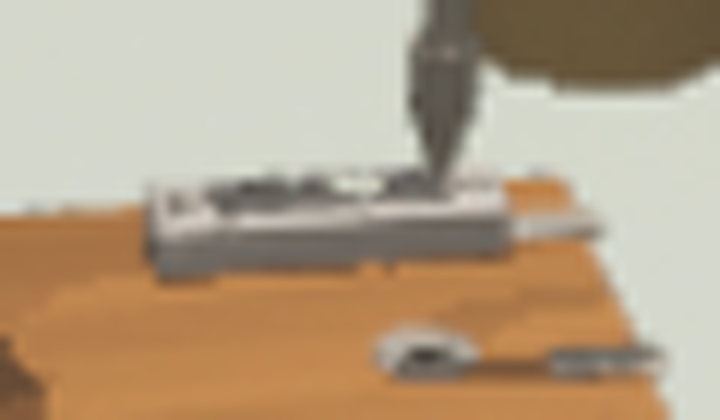

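The bubble spans columns about 277.1–281.4 (centre 279.2). The block centre is about 277.1 at 0.32 px/mm, so the bubble is about 6.7 mm to the back, which means about 0.93 rad clockwise.

>>> {"fn": "jog_arm", "kwargs": {"moves": [{"travel":[0,0,-0.005],"angular":[0,0,0.04],"grip":1},{"travel":[0,0,-0.01],"angular":[0,0,0.08],"grip":1},{"travel":[0,0,-0.015],"angular":[0,0,0.12],"grip":1},{"travel":[0,0,-0.02],"angular":[0,0,0.16],"grip":1},{"travel":[0,0,-0.025],"angular":[0,0,0.2],"grip":1},{"travel":[0,0,-0.03],"angular":[0,0,0.24],"grip":1},{"travel":[0,0,-0.035],"angular":[0,0,0.28],"grip":1},{"travel":[0,0,-0.037],"angular":[0,0,0.296],"grip":1},{"travel":[0,0,-0.037],"angular":[0,0,0.296],"grip":1},{"travel":[0,0,-0.037],"angular":[0,0,0.296],"grip":1},{"travel":[0,0,-0.037],"angular":[0,0,0.296],"grip":1},{"travel":[0,0,-0.037],"angular":[0,0,0.296],"grip":1},{"travel":[0,0,-0.037],"angular":[0,0,0.296],"grip":1},{"travel":[0,0,-0.037],"angular":[0,0,0.296],"grip":1},{"travel":[0,0,-0.037],"angular":[0,0,0.296],"grip":1},{"travel":[0,0,-0.037],"angular":[0,0,0.296],"grip":1}]}}

```text
time: 8.3
tcp_pos: [484.0, 100.4, 75.3]
tool_rot: [[-0.891, 0.454, 0.001], [0.454, 0.891, 0.001], [-0.001, 0.001, -1.0]]
contact_force: [-1.8, -1.0, 19.1]
finger_gap: 11.2
gripper_force: 60.5
```

Run:
```python
from h import *
im=look(1);b=cams.grab_frame("top");cv2.imwrite("pics/t3.png",b)
g=im.mean(2).astype(int);print("     ",*range(258,298));[print(r,*g[r,258:298]) for r in range(177,187)]
print(b.mean(2).astype(int)[138:170,204:222])
cv2.imwrite("pics/vz1.png",np.hstack([cv2.resize(x,(400,400),interpolation=cv2.INTER_CUBIC) for x in(im[165:205,255:295],b[125:175,200:250])]))
go([0,0,0])
```

```text
258 259 260 261 262 263 264 265 266 267 268 269 270 271 272 273 274 275 276 277 278 279 280 281 282 283 284 285 286 287 288 289 290 291 292 293 294 295 296 297
177 210 210 210 210 210 210 210 210 210 210 210 210 209 210 210 210 210 210 210 210 210 210 210 211 210 210 196 117 83 93 152 209 209 208 210 210 210 210 210 210
178 210 210 210 210 210 210 210 210 207 209 209 209 206 206 207 208 209 205 206 206 207 207 206 202 202 197 167 133 84 111 171 203 204 200 211 211 210 206 208 210
179 210 211 211 210 206 207 207 202 184 197 195 192 173 172 177 182 192 163 181 185 186 185 173 100 102 100 99 97 94 141 187 185 192 198 203 203 199 177 193 207
180 210 207 208 203 178 183 178 175 172 142 96 101 101 100 101 100 97 140 197 193 188 177 134 103 100 100 100 99 111 148 142 156 174 196 137 133 132 133 142 176
181 198 175 185 177 141 173 152 154 145 179 116 102 106 109 122 129 153 122 131 125 111 110 128 139 124 121 122 127 136 165 203 202 200 194 155 133 137 137 137 158
182 122 120 121 118 123 177 186 175 191 198 169 128 138 150 181 174 173 177 196 192 165 163 193 194 191 188 187 185 181 179 175 1
[... 2453 characters left out ...]
 52  46  35  28  35  66]
 [ 72  71  72  72  73  73  73  73  69  57  44  46  52  47  36  29  27  48]
 [ 72  73  73  73  73  74  74  74  71  60  46  47  54  50  39  31  26  35]
 [ 74  74  74  75  75  75  75  74  72  63  48  51  56  53  41  33  27  30]
 [ 74  75  75  75  75  75  75  76  74  65  52  54  59  55  43  33  27  28]
 [ 75  75  75  75  76  77  76  77  75  67  53  54  60  57  45  35  28  25]
 [ 76  76  77  76  76  76  77  77  76  70  57  53  59  57  47  33  27  25]
 [ 77  77  77  77  77  77  77  78  76  71  60  50  53  56  49  35  27  26]
 [ 77  77  78  77  77  77  77  77  77  74  63  49  49  57  51  37  29  24]]
travel [ 3.856 -3.094  0.747] angz None y at 62.97 tcp [484.  100.4  75.3]
```

View pics/vz1.png

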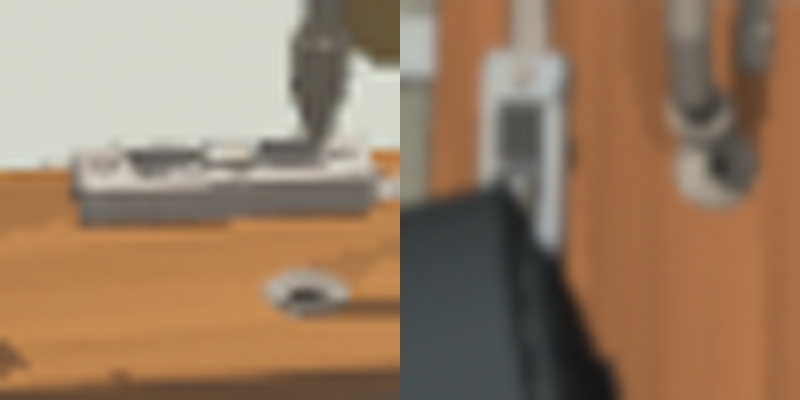

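Run:
```python
from h import *
g=cv2.imread("pics/top_raw.png").mean(2).astype(int)
for r in range(130,174):print(r,*g[r,252:268])
print("t2");g=cv2.imread("pics/t2.png").mean(2).astype(int)
for r in range(130,160):print(r,*g[r,206:224])
```

```text
130 93 96 100 99 96 98 119 130 132 127 107 92 89 90 93 95
131 93 97 99 101 104 103 122 132 134 128 110 97 93 91 93 95
132 93 96 100 111 125 128 135 138 138 136 125 119 113 98 93 95
133 93 95 101 121 142 148 147 142 140 141 144 144 136 110 96 95
134 94 94 103 129 148 153 150 142 136 137 149 154 146 114 96 94
135 93 94 103 130 149 153 148 141 134 134 149 156 146 113 95 94
136 93 94 103 130 150 154 151 146 138 143 153 156 147 113 94 94
137 93 92 101 130 149 148 146 143 139 143 148 152 145 111 93 93
138 92 93 99 131 143 127 113 112 111 112 120 137 138 107 92 93
139 92 92 99 130 140 110 82 77 77 79 93 124 131 103 90 93
140 92 92 98 128 138 106 72 65 65 67 85 120 121 94 88 92
141 92 92 98 127 138 105 73 65 66 67 89 125 120 91 87 93
142 92 91 99 129 137 104 73 65 66 68 92 132 130 99 88 93
143 93 92 100 129 132 99 71 65 65 66 92 135 137 103 89 92
144 92 92 98 126 125 95 70 66 66 67 93 135 138 105 89 92
145 92 91 99 128 127 97 76 71 72 74 96 136 138 104 90 91
146 92 92 101 131 132 106 87 83 82 84 104 138 139 104 89 91
147 91 93 104 133 132 103 82 78 77 78 100 137 138 104 90 90
148 92 93 105 1
[... 2945 characters left out ...]
109
149 55 55 55 55 52 47 38 36 49 69 86 123 162 151 113 109 112 108
150 56 56 57 58 56 48 38 33 41 60 87 130 164 149 112 109 112 109
151 59 59 59 60 58 51 39 32 35 51 84 131 164 146 110 109 113 109
152 61 61 61 62 60 52 40 33 34 45 80 131 162 141 107 110 115 109
153 62 63 64 64 61 53 41 35 38 46 78 129 161 137 104 110 115 110
154 65 65 65 65 64 56 41 36 41 46 66 111 147 130 101 109 114 109
155 66 66 66 66 65 58 43 36 41 45 49 80 115 109 95 108 114 108
156 67 67 68 69 66 60 45 38 45 46 43 51 73 79 85 107 114 109
157 68 69 70 70 68 62 47 41 48 50 44 39 44 57 79 107 115 111
158 69 70 71 71 70 64 50 42 51 53 45 36 32 46 75 106 116 111
159 71 71 72 72 71 65 52 46 52 54 46 37 30 39 70 103 115 111
```

The bubble is near the centre, but the side view resolves only about ±1.5 mm and the wrist hides half the level in the top view. I'll ease up, re-grip with the wrist leaned back about 10° along the bar, and press again so the top camera sees the whole level.

>>> {"fn": "jog_arm", "kwargs": {"moves": [{"travel":[0,0,-0.05],"angular":[0,0,0],"grip":1},{"travel":[0,0,-0.1],"angular":[0,0,0],"grip":1},{"travel":[0,0,-0.1],"angular":[0,0,0],"grip":0.5},{"travel":[0,0,-0.1],"angular":[0,0,0],"grip":0.5},{"travel":[0,0,-0.11],"angular":[0,-0.03,0],"grip":0.5},{"travel":[0,0,-0.11],"angular":[0,-0.06,0],"grip":0.5},{"travel":[0,0,-0.11],"angular":[0,-0.06,0],"grip":0.5},{"travel":[0,0,-0.11],"angular":[0,-0.06,0],"grip":1},{"travel":[0,0,-0.11],"angular":[0,-0.06,0],"grip":1},{"travel":[0,0,-0.11],"angular":[0,-0.06,0],"grip":1},{"travel":[0,0,-0.11],"angular":[0,-0.06,0],"grip":1},{"travel":[0,0,-0.11],"angular":[0,-0.06,0],"grip":1}]}}

```text
time: 9.65
tcp_pos: [484.1, 99.7, 84.9]
tool_rot: [[-0.875, 0.455, 0.166], [0.447, 0.89, -0.085], [-0.187, -0.0, -0.982]]
contact_force: [-2.4, -0.2, 3.5]
finger_gap: 11.0
gripper_force: 58.4
```

Run:
```python
from h import *
s=sensors.state();R=np.array(s["tool_rot"]);print("world down 10mm in tool:",(R.T@[0,0,-.1]).round(4),"world x/y:",(R.T@[.1,0,0]).round(3))
```

```text
world down 10mm in tool: [0.0187 0.     0.0982] world x/y: [-0.087  0.046  0.017]
```

>>> {"fn": "jog_arm", "kwargs": {"moves": [{"travel":[0.008,0,0.04],"angular":[0,0,0],"grip":1},{"travel":[0.015,0,0.08],"angular":[0,0,0],"grip":1},{"travel":[0.02,0,0.104],"angular":[0,0,0],"grip":1},{"travel":[0.02,0,0.104],"angular":[0,0,0],"grip":1},{"travel":[0.02,0,0.104],"angular":[0,0,0],"grip":1},{"travel":[0.02,0,0.104],"angular":[0,0,0],"grip":1},{"travel":[0.02,0,0.104],"angular":[0,0,0],"grip":1},{"travel":[0.02,0,0.104],"angular":[0,0,0],"grip":1},{"travel":[0.02,0,0.104],"angular":[0,0,0],"grip":1},{"travel":[0.02,0,0.104],"angular":[0,0,0],"grip":1}]}}

```text
time: 10.65
tcp_pos: [482.4, 99.9, 75.1]
tool_rot: [[-0.875, 0.454, 0.165], [0.446, 0.891, -0.085], [-0.186, -0.0, -0.983]]
contact_force: [-15.3, 1.9, 23.3]
finger_gap: 11.3
gripper_force: 61.4
```

Run:
```python
from h import *
im=look(2);b=cams.grab_frame("top");cv2.imwrite("pics/t4.png",b)
g=im.mean(2).astype(int);print("     ",*range(266,290));[print(r,*g[r,266:290]) for r in range(178,184)]
g=b.mean(2).astype(int);[print(r,*g[r,206:222]) for r in range(128,172)]
```

```text
266 267 268 269 270 271 272 273 274 275 276 277 278 279 280 281 282 283 284 285 286 287 288 289
178 207 210 209 209 207 207 207 208 209 205 206 206 207 207 206 202 202 197 167 133 84 111 172 204
179 188 202 199 196 179 177 177 182 192 164 180 185 186 185 173 100 102 100 100 97 94 141 187 185
180 190 158 102 101 101 101 101 99 97 140 196 192 188 176 134 103 99 100 99 100 111 148 142 156
181 158 194 116 102 105 109 123 129 153 122 132 124 112 110 128 139 124 122 122 127 137 166 203 202
182 202 198 169 128 138 150 181 173 173 177 196 192 166 163 192 194 191 188 187 184 182 179 175 169
183 189 187 185 181 177 174 169 164 161 152 127 123 118 123 116 112 109 106 107 106 106 105 105 106
128 109 108 109 113 116 116 112 114 138 152 157 152 121 104 103 105
129 108 109 109 113 116 117 113 116 140 154 159 154 124 106 103 106
130 108 108 109 113 117 124 125 126 145 156 160 154 127 110 105 105
131 107 108 110 114 125 145 152 152 158 161 163 158 144 131 112 106
132 106 108 110 117 137 162 171 171 168 167 170 172 170 158 126 107
133 106 108 110 121 148 171 178 175 168 163 167 178 181 170 131 105
134
[... 1801 characters left out ...]
 136 156 126 106 113
162 113 111 125 159 169 145 129 128 127 120 128 158 163 127 107 114
163 112 109 122 158 175 169 165 164 163 162 165 174 164 124 107 114
164 113 109 121 159 179 180 177 173 174 178 182 179 154 114 107 115
165 113 111 122 160 179 181 173 169 171 178 184 181 158 118 109 116
166 113 112 123 160 179 182 175 170 168 177 183 183 164 123 110 116
167 114 113 121 156 175 179 178 172 165 174 181 181 164 122 110 115
168 114 113 119 141 155 160 161 160 155 161 166 165 150 114 109 116
169 114 113 113 118 120 121 124 125 123 124 126 126 116 100 109 116
170 113 114 111 108 104 103 106 107 105 104 105 104 101 101 111 117
171 114 114 111 110 107 106 107 108 107 106 107 106 106 107 115 117
```

The level is now fully visible. The lines are at rows 145.3 and 153.2 (centre 149.25) and the bubble edges at 146.45 and 152.05 (centre 149.25), so it is centred. Next is the spot against the nozzle tip.

Run:
```python
from h import *
t=cv2.imread("pics/t4.png");s=cv2.imread("pics/v2.png")
cv2.imwrite("pics/spot.png",np.hstack([cv2.resize(x,(400,400),interpolation=cv2.INTER_CUBIC) for x in(t[127:159,222:254],s[172:204,268:300])]))
sat=cv2.cvtColor(t,cv2.COLOR_BGR2HSV)[...,1].astype(int)
for r in range(136,156):print(r,*sat[r,228:250])
sat=cv2.cvtColor(s,cv2.COLOR_BGR2HSV)[...,1].astype(int)
print()
for r in range(190,204):print(r,*sat[r,276:300])
```

```text
136 148 149 148 146 139 108 60 41 38 38 41 70 101 121 139 144 144 145 148 148 148 148
137 148 148 148 146 130 94 61 42 37 40 36 47 65 96 132 143 146 145 146 148 148 148
138 148 148 147 146 128 93 62 43 37 37 35 38 47 77 122 141 143 145 148 148 146 148
139 149 148 146 146 133 94 59 44 37 36 38 40 41 62 115 141 146 147 149 148 148 148
140 148 148 147 147 139 105 64 45 36 36 37 39 40 58 110 140 145 148 149 149 146 148
141 149 149 147 148 145 126 84 53 40 37 39 39 40 51 89 125 143 148 148 147 148 148
142 148 148 148 147 146 139 111 65 42 37 37 38 38 38 59 92 131 146 149 149 147 148
143 148 148 148 147 147 141 106 61 40 36 38 36 34 35 43 62 115 145 147 149 148 148
144 149 149 148 148 148 133 84 49 39 39 36 33 33 35 35 50 99 140 148 147 146 148
145 149 149 148 148 146 128 75 44 39 38 37 37 31 34 35 43 94 139 147 148 146 148
146 148 148 147 148 147 128 74 44 40 38 37 39 32 33 36 49 100 138 147 147 148 148
147 148 148 148 148 148 132 84 48 38 36 39 36 33 34 36 68 114 139 147 147 148 148
148 148 148 148 149 148 142 106 60 42 39 38 39 38 38 47 93 129 144 148 148 148 147
149 148 147 148 147 148
[... 1265 characters left out ...]

197 148 148 148 150 148 148 146 148 148 146 147 147 146 146 146 146 146 145 145 145 146 146 146 146
198 148 149 147 149 149 149 148 149 147 148 146 147 147 148 147 147 149 148 147 145 147 147 147 148
199 147 148 148 147 148 148 150 147 149 147 147 149 147 149 149 147 149 149 149 148 149 148 147 147
200 148 148 146 148 148 148 148 146 148 146 148 145 148 148 147 146 147 148 149 147 147 148 148 142
201 149 149 148 149 151 149 148 148 147 148 149 149 146 148 147 146 145 145 143 141 135 133 131 124
202 146 146 144 144 141 140 137 134 126 125 125 121 121 119 120 119 119 119 118 119 119 118 114 119
203 123 125 125 123 124 123 123 120 120 119 119 119 116 121 119 121 119 115 112 116 110 110 110 110
```

View pics/spot.png

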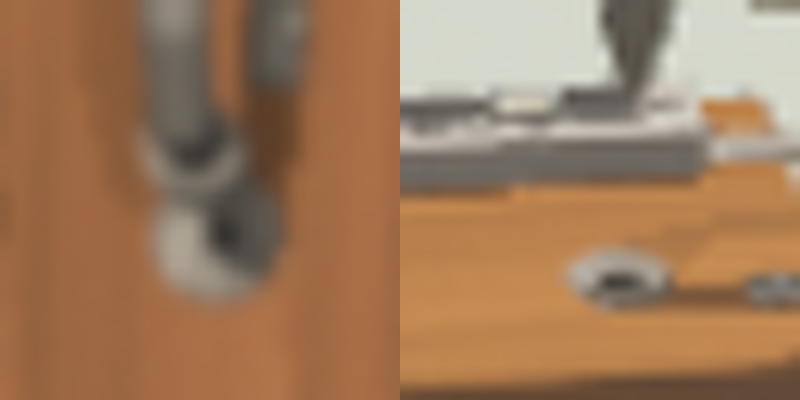

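Run:
```python
from h import *
s=at("top",238.9,145.4,62);print(s.round(1),tri((238.9,145.4),(285.1,194)))
tip=np.array([640.3,65.8,110.4]);d=tip-s;print("along y",d[:2]@[.055,.9985],"along x",d[:2]@[.9985,-.055])
st=sensors.state();print(st["time"],np.round(st["contact_force"],1),np.round(st["moment"],2),(np.array(st["tool_rot"]).T@[.015,0,0.005]).round(4))
```

```text
[636.6  65.1  62. ] (array([637.1,  65.1,  60.9]), np.float64(0.7))
along y 0.9440332051593945 along x 3.6420631586960126
10.8 [-15.6   0.9  24.2] [-0.11  2.43 -0.18] [-0.0141  0.0068 -0.0024]
```

```bash
python3 -c "
from bench import ctrl
print(ctrl.close_job())"
```

```text
the job is handed in; nothing more can be done
None
```

I handed the job in at about 11 s of robot time. The arm was still holding the knob and pressing with about 24 N, and the bubble measured centred. The spot was about 1 mm off the nozzle tip along the track and up to 3.6 mm off across it by camera, against a 5 mm limit. The arm came near no bystander, though I did not check their final positions, and the hand-in returned no verdict.

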